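Set and lock the saw guide

TASK

Set the saw's angle plate for the next cut: push the steel swing guide round until it points straight at the middle of the round setting pin (not the square block), then push the black lock lever round, away from the robot, as far as it goes, with the guide still on the pin. Push only: nothing is to be picked up, and the pin, the block and everything else lying about stay where they are.

Things in the scene. Friction and masses are not known exactly. Their poses are not given: they have to be found in the camera images.
- plate: Grey metal angle plate fixed to the bench, a round disc 14 mm thick, 400 mm in diameter, its centre 60 mm beyond the guide's pivot (along its x axis). Origin: at the bench surface right under the guide's pivot. Its x axis points away from the robot, turned up to 0.3 rad either way, y to the left, z up.
- pivot (a point): Axis of the guide's pivot post (32 mm diameter, top 68 mm above the bench), 44 mm above the bench.
- guide (a joint): Angle of the swing guide about its upright pivot, rad: 0 = along the plate's x axis, positive = towards the plate's +y (counterclockwise from above), limits -1.15 and 1.15; starts between -0.15 and 0.15. Stiff: it stays where it is left, and takes about 0.15 N m to turn.
- guide_tip (a point): Pointed end of the swing guide, a straight steel bar 18 mm wide, from 18 to 44 mm above the bench (4 mm gap over the plate), running 117 mm from the pivot axis to this point; a round hub of 44 mm diameter sits at the pivot. Point is 31 mm above the bench; its x axis runs along the guide from pivot to tip, y to the left, z up.
- round_pin_mid (a point): Centre (25 mm above the plate, 39 mm above the bench) of the round setting pin: loose upright steel pin of 0.25 kg, 28 mm diameter to 30 mm up, 18 mm above that, 50 mm high. It stands on the plate 145 to 215 mm from the pivot, left or right of the guide, 0.45 to 0.9 rad off the plate's x axis, out of the guide's reach.
- square_block_mid (a point): Centre of the square block, loose upright steel block 28 x 28 x 50 mm on the plate, on the other side of the guide from the round pin. Leave alone.
- lock (a joint): Angle of the lock lever about its upright hinge, rad: 0 = open, pointing to the plate's -y (right); grows as the lever swings counterclockwise from above, away from the robot; 1.5 = at its stop, locked, pointing almost along the plate's +x. Starts between 0 and 0.25. Stays where it is left, takes about 0.1 N m to turn. It does not act on the guide's stiffness.
- lock_hinge (a point): Lever's hinge axis, 140 mm to the right (-y) of the pivot on the plate, 39 mm above the bench; the lever's hub there is 30 mm in diameter, top 48 mm above the bench.
- lock_end (a point): Free end of the lock lever: round black bar 16 mm thick, centre line 39 mm above the bench, 72 mm from the hinge axis to this point.
- thumb_knob: Loose yellow plastic thumb knob, 34 mm diameter, 26 mm high, on the plate's left near part; origin under its centre. Leave alone.
- strip: Loose white plastic strip 25 x 120 x 12 mm lying on the far part of the plate, origin under its centre, long axis y. Leave alone.
- oil: Loose grey bottle, 56 mm diameter, 150 mm high, on the bench at the left, origin under its centre. Leave alone.
- screwdriver: Loose screwdriver lying on the bench at the left. Leave alone.
- offcut: Loose wooden offcut 110 x 60 x 18 mm lying on the bench at the right, origin under its centre. Leave alone.
- mug: Loose white mug, 80 mm diameter, 90 mm high, on the bench at the right, origin under its centre. Leave alone.

How it is judged:
By the outcome, as a careful person would: the job done as asked, in the order asked, and still so for the second after the job is handed in, with the robot touching nothing.
It also fails if it takes over 64 s, if anything falls off the work surface, if the arm or the gripper's body presses on something with over 40 N, if the wrist force passes 120 N, or if a joint passes its speed limit or range.

ROBOT

A 6-joint arm with a two-finger parallel gripper is mounted at the origin on the work surface. World frame = base frame: x ahead of the robot, y to its left, z up, the work surface at z = 0. Lengths are in m, angles in rad, forces in N, time in s.
With the tool pointing down it reaches from about 0.375 to 0.9 m from the base axis. Payload 3.1 kg.
Tool frame: the origin (TCP) lies at the very end of the fingers, on their centre line; the grasp point (between the pads) lies 19 mm behind it (tcp_to_grasp is the distance from the TCP to the grasp point, in m); z points along the fingers, y is the direction in which the jaws open and shut (so a half turn about z gives the same grasp; the last joint's range is limited). The gripper opens to 85 mm and grips with 20 to 120 N. Pads are 22 mm wide; open, the fingers measure 114 mm over their backs; the gripper's body (76 mm by 85 mm) begins 54 mm behind the grasp point. The pads swing forward as they close: fully open they stand 13 mm farther back than shut.
Start: joints at [-1.306, 0.527, 1.433, -0, 1.181, -0.178], TCP at [0.268, -0.564, 0.231] pointing down, gripper open.
Joint ranges: [-3.08, 3.08], [-0.75, 2.2], [0.22, 2.44], [-1.43, 4.57], [0, 2.65], [-2.85, 2.85]. Speed limits (rad/s): [2.79, 2.79, 3.14, 3.14, 3.14, 3.14].

INTERFACE

Orientations are given as a unit quaternion [x, y, z, w].
In Python, from station import sense, snapshot, camera_info, sign_off, tcp_to_grasp gives the robot as it stands.
- The arm moves only by the shell command python3 -m inch 'ROWS' [FORCE]. ROWS is JSON, a list of rows, each a list of 3 entries, a list of its own where there are three numbers: the closure, from -1 (fully open) to 1 (shut), so that 0 is half open, then the shift along the tool's x, y, z normalised to -1 to 1, where 1 is 10 cm, then the turn, a rotation vector about the tool's x, y, z normalised to -1 to 1, where 1 is 360 degrees. In form: [[jaw, [dx, dy, dz], [ax, ay, az]], ...]. A call has 1 to 20 rows; each row is the pose to reach, as a shift and turn from the pose commanded when the call began, along the tool's axes at that moment, turning the shorter way round; what a row does not reach only later rows make up. A row lasts 1/10 s, in which the tool goes at most 50 mm and 8.59 degrees, less where a joint would pass 70% of its speed; a pose out of reach is approached as far as the arm can. A call with a number of a shift or a turn outside -1 to 1 is refused whole. A call with a gripper value outside its range is refused whole. The fingers move at their own pace and stop on an object; FORCE is the grip in N (left out, the last holds). Time passes only in rows, so rows that repeat a pose let the fingers close. It gives the time, the measured TCP pose, the force and the opening at its end, in the units of the state.
- sense(): the state, without advancing time (a new reading comes with each control period).
- snapshot(name): name is "scene" or "side" or "wrist"; returns (picture, depth): 384x512x3 uint8, blue, green, red; 384x512 float32, m along the optical axis (not along the pixel's ray), 0 where there is no reading.
- camera_info(name): a dict with "K" (3x3 intrinsics, pixels), "origin" and "orientation" of the camera in the world. Camera axes: x right, y down, z forward; pixel columns grow to the right and rows downward; lengths in m; the calibration is good to about 2 mm. A picture is of the moment at which its call begins: read the wrist's pose just before it. camera_info takes no time and is no camera call; for the wrist camera it gives the pose at the moment of the call.
- sign_off(): hands the job in, once; it reports no verdict.
The state is a dict: "t": time; "q": joint angles; "qd": joint speeds; "tau": joint torques, N m; "tcp_pos": TCP position; "tool_rot": TCP orientation; "force": force on the tool from outside, world axes, zero at the start; "ft_torque": the same for the moment, N m; "finger_gap": opening from 0.0 (shut) to 1.0 (fully open).
Only numpy, scipy, OpenCV 4.12 (cv2) and the standard library are available. Lean on these libraries where they do the work, as an engineer would, in place of code of your own. Each camera call takes 0.05 s, during which the arm holds its last target.

## Working session

There is one attempt and no reset: what is moved stays moved. The work goes in short steps, Python scripts to look and compute and a shell command to move; the robot and the scene stay as the last step left them, time stands still between calls to the robot, and variables do not carry over. Pictures are saved under pics/ and viewed, and the job is handed in when it is done.

```bash
mkdir -p pics; ls
python3 - <<'E'
from station import *
import cv2,numpy as np
s=sense();print(s)
print(tcp_to_grasp)
for n in("scene","side"):
    p,d=snapshot(n);cv2.imwrite(f"pics/{n}0.png",p);np.save(f"pics/{n}0.npy",d);i=camera_info(n);print(n,i)
E
```

```text
pics
{'t': 0.0, 'q': array([-1.30548697e+00,  5.28454534e-01,  1.43386674e+00, -3.48713840e-05,
        1.18139510e+00, -1.78503067e-01]), 'qd': array([-1.45709410e-03, -1.24872309e-04, -3.53683339e-05,  7.07966775e-04,
        9.33775804e-04, -1.51176555e-04]), 'tau': array([ 2.25715144e-05, -4.42342114e+01, -1.78027511e+01, -6.97764449e-05,
        8.43621878e-03,  6.55455466e-06]), 'tcp_pos': array([ 0.26819652, -0.56376   ,  0.23035207]), 'tool_rot': array([ 9.75477674e-01,  2.20095841e-01, -6.21817185e-05, -1.06015927e-03]), 'force': array([-0.85357616,  0.01497671,  0.27578583]), 'ft_torque': array([ 0.03880879, -0.00999607,  0.0034002 ]), 'finger_gap': 1.0011930231181747}
0.0187
scene {'K': array([[347.87163228,   0.        , 253.85178945],
       [  0.        , 347.87163228, 189.59537544],
       [  0.        ,   0.        ,   1.        ]]), 'origin': array([1.28111972, 0.54965112, 0.65206368]), 'orientation': array([ 0.38128418,  0.79725049, -0.41574212, -0.21487793])}
side {'K': array([[474.72865037,   0.        , 253.79009654],
       [  0.        , 474.72865037, 196.56794334],
       [  0.        ,   0.        ,   1.        ]]), 'origin': array([ 0.26493051, -1.38346931,  1.25505825]), 'orientation': array([ 0.90165925, -0.1005932 ,  0.04282639, -0.41839875])}
```

View pics/scene0.png

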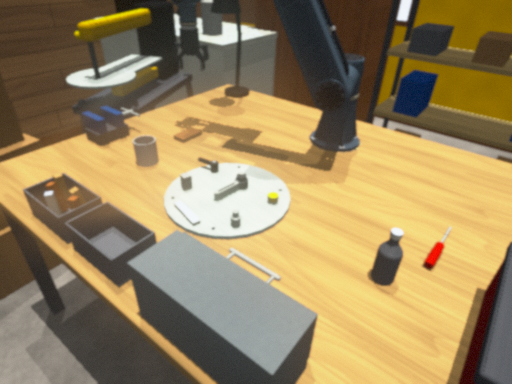

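View pics/side0.png

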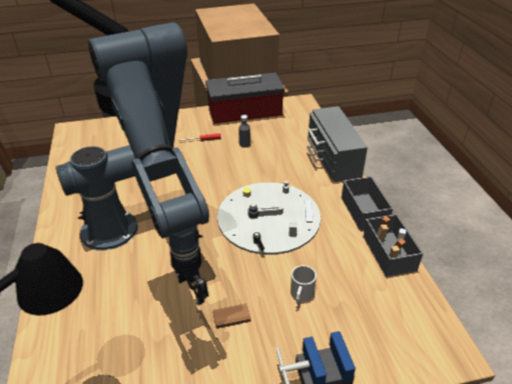

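The plate is clear in both views: side view has the guide around (253-282, 211), round pin (286,188), block (293,230), lever (258,240). I'll enlarge the crops next.

```bash
cat > h.py <<'E'
import numpy as np,cv2
from scipy.spatial.transform import Rotation as R
from station import *
def ray(i,u,v):
    K=i['K'];d=np.array([(u-K[0,2])/K[0,0],(v-K[1,2])/K[1,1],1.]);return R.from_quat(i['orientation']).as_matrix()@d
def atz(i,u,v,z):
    d=ray(i,u,v);o=np.array(i['origin']);return o+d*(z-o[2])/d[2]
def proj(i,P):
    p=(np.atleast_2d(P)-i['origin'])@R.from_quat(i['orientation']).as_matrix();return p[:,:2]/p[:,2:]*i['K'][0,0]+i['K'][:2,2]
E
python3 - <<'E'
import cv2
a=cv2.imread('pics/scene0.png');cv2.imwrite('pics/scene0c.png',cv2.resize(a[150:240,155:300],None,fx=5.5,fy=5.5,interpolation=cv2.INTER_CUBIC))
a=cv2.imread('pics/side0.png');cv2.imwrite('pics/side0c.png',cv2.resize(a[175:260,210:330],None,fx=6,fy=6,interpolation=cv2.INTER_CUBIC))
E
```

```text
(no output)
```

View pics/scene0c.png

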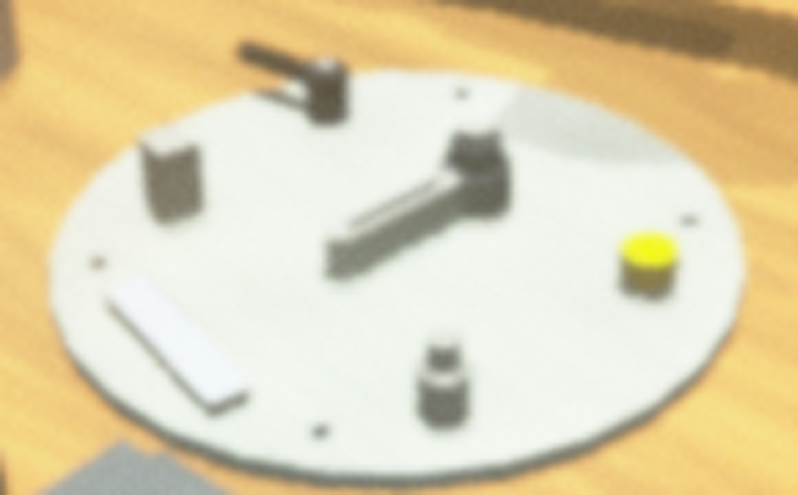

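View pics/side0c.png

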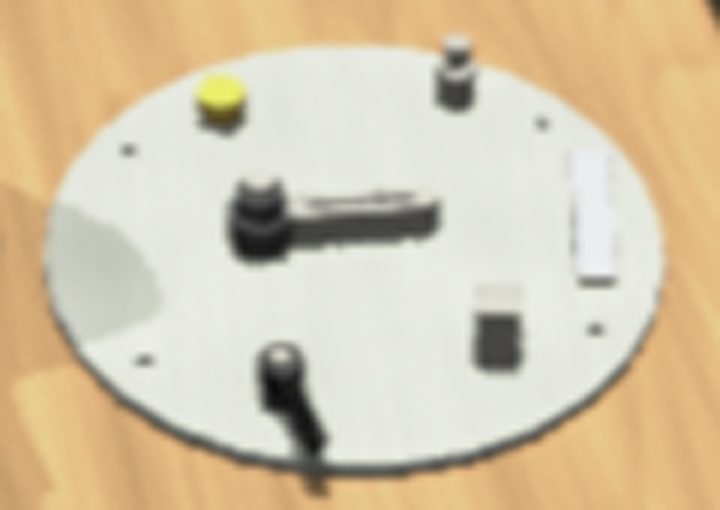

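Crops show the guide, lever, round pin on the left (+y; side crop (457,43) top) and the square block on the right. I'll triangulate roughly from both views.

Run:
```python
from h import *
S=camera_info('side');C=camera_info('scene')
def cs(x,y):return ((x+.5)/6-.5+210,(y+.5)/6-.5+175)
def cc(x,y):return ((x+.5)/5.5-.5+155,(y+.5)/5.5-.5+150)
for n,a,b,z in [('post',(260,184),(477,136),.068),('tip',(435,203),(335,243),.044),('pintop',(457,43),(446,342),.064),('block',(499,294),(172,143),.064),('hub',(283,354),(328,68),.048),('lend',(318,450),(245,50),.043),('knob',(221,92),(650,247),.040),('strip',(594,215),(178,345),.026)]:
    print(n,atz(S,*cs(*a),z).round(4),atz(C,*cc(*b),z).round(4))
# plate ellipse
for i,f,e in((S,cs,[(45,250),(664,260),(350,47),(360,470)]),(C,cc,[(50,265),(745,260),(390,70),(390,478)])):
    print([atz(i,*f(*q),.014)[:2].round(3) for q in e])
```

```text
post [ 0.5471 -0.0622  0.068 ] [ 0.5532 -0.053   0.068 ]
tip [ 0.6578 -0.0786  0.044 ] [ 0.6606 -0.0655  0.044 ]
pintop [0.7079 0.0525 0.064 ] [0.7083 0.0562 0.064 ]
block [ 0.6674 -0.1889  0.064 ] [ 0.6681 -0.1858  0.064 ]
hub [ 0.532  -0.1941  0.048 ] [ 0.5266 -0.1976  0.048 ]
lend [ 0.5354 -0.2708  0.043 ] [ 0.5382 -0.2604  0.043 ]
knob [0.5485 0.0662 0.04  ] [0.5461 0.0671 0.04  ]
strip [ 0.7604 -0.0935  0.026 ] [ 0.7639 -0.0821  0.026 ]
[array([ 0.411, -0.034]), array([ 0.796, -0.132]), array([0.653, 0.125]), array([ 0.562, -0.266])]
[array([ 0.75 , -0.204]), array([0.49 , 0.096]), array([ 0.459, -0.207]), array([0.76 , 0.064])]
```

```bash
cat > rel.py <<'E'
import sys
from h import *
# usage: rel.py x y z yaw : prints normalised shift/turn from the present measured pose
s=sense();M=R.from_quat(s['tool_rot'])
x,y,z,yaw=map(float,sys.argv[1:5])
T=R.from_matrix(np.array([[np.cos(yaw),np.sin(yaw),0],[np.sin(yaw),-np.cos(yaw),0],[0,0,-1.]]))
d=M.inv().apply(np.array([x,y,z])-s['tcp_pos'])/.1
r=(M.inv()*T).as_rotvec()/(2*np.pi)
X=M.as_matrix()[:,0]
print('t',s['t'],'tcp',s['tcp_pos'].round(4),'toolx yaw',np.arctan2(X[1],X[0]).round(4),'shift',d.round(3),'turn',r.round(4),'F',s['force'].round(2),'gap',round(s['finger_gap'],2))
E
python3 rel.py 0.60 -0.1 0.30 0
python3 - <<'E'
from h import *
i=camera_info('wrist');s=sense();M=R.from_quat(s['tool_rot'])
print('cam in tool',M.inv().apply(i['origin']-s['tcp_pos']),(M.inv()*R.from_quat(i['orientation'])).as_matrix().round(3),i['K'])
E
```

```text
t 0.1 tcp [ 0.2682 -0.5638  0.2304] toolx yaw 0.4438 shift [ 4.988 -2.765 -0.689] turn [-0.0003  0.      0.0706] F [-0.44 -0.3  -0.06] gap 1.0
cam in tool [ 0.07601088 -0.00091255 -0.14169051] [[-0.001 -0.955 -0.295]
 [ 1.    -0.001  0.001]
 [-0.001 -0.295  0.955]] [[299.4121834    0.         248.69183907]
 [  0.         299.4121834  195.22992631]
 [  0.           0.           1.        ]]
```

```bash
python3 -m inch '[[1,[0.2,0,-0.2],[0,0,0.0235]],[1,[0.5,0,-0.7],[0,0,0.047]],[1,[0.5,0,-0.7],[0,0,0.0706]],[1,[0.5,0,-0.7],[0,0,0.0706]]]' && python3 rel.py 0.60 -0.1 0.30 0
```

```text
t: 0.5
tcp_pos: [0.3148, -0.5432, 0.3032]
tool_rot: [1.0, 0.001, 0.001, 0.002]
force: [-0.8, 0.9, -0.4]
finger_gap: 0.333
t 0.5 tcp [ 0.3148 -0.5432  0.3032] toolx yaw 0.0023 shift [ 2.862 -4.426  0.02 ] turn [ 0.0006 -0.0002  0.0004] F [-0.83  0.93 -0.38] gap 0.33
```

```bash
python3 -m inch '[[1,[0.3,-0.4,0],[0,0,0]],[1,[0.6,-0.8,0],[0,0,0]],[1,[0.65,-1,0],[0,0,0]]]' >/dev/null;  python3 -m inch '[[1,[0.3,-0.4,0],[0,0,0]],[1,[0.6,-0.8,0],[0,0,0]],[1,[0.65,-1,0],[0,0,0]]]' >/dev/null;  python3 -m inch '[[1,[0.3,-0.4,0],[0,0,0]],[1,[0.6,-0.8,0],[0,0,0]],[1,[0.65,-1,0],[0,0,0]]]' >/dev/null;  python3 -m inch '[[1,[0.3,-0.4,0],[0,0,0]],[1,[0.6,-0.8,0],[0,0,0]],[1,[0.65,-1,0],[0,0,0]],[1,[0.65,-1,0],[0,0,0]]]' ; python3 rel.py 0.60 -0.1 0.30 0
python3 - <<'E'
from h import *
p,d=snapshot('wrist');cv2.imwrite('pics/w1.png',cv2.resize(p,None,fx=1.5,fy=1.5,interpolation=cv2.INTER_CUBIC));np.save('pics/w1.npy',d)
E
```

```text
t: 1.8
tcp_pos: [0.573, -0.14, 0.2992]
tool_rot: [1.0, 0.004, -0.002, -0.001]
force: [0.2, -0.4, -0.1]
finger_gap: -0.002
t 1.8 tcp [ 0.573  -0.14    0.2992] toolx yaw 0.0072 shift [ 0.273 -0.398 -0.008] turn [-0.0004  0.0006  0.0011] F [ 0.2  -0.37 -0.15] gap -0.0
```

View pics/w1.png

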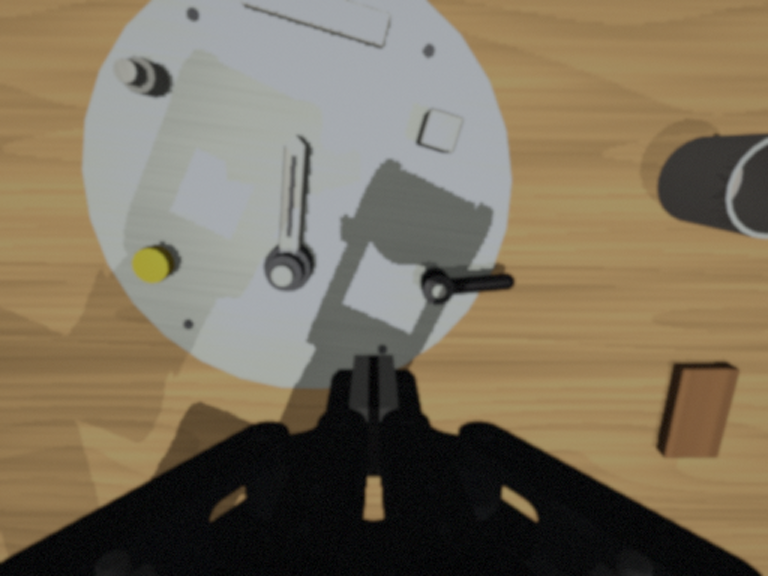

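The wrist view shows the pin (px 130,72 at 1.5x), guide (post 283,275 → tip 296,138), lever (hub 437,287 → end 510,281) and block (440,130). I'll centre the view and measure it enlarged.

```bash
python3 -m inch '[[1,[0.4,-0.4,0],[0,0,0]],[1,[0.4,-0.4,0],[0,0,0]],[1,[0.4,-0.4,0],[0,0,0]],[1,[0.4,-0.4,0],[0,0,0]]]'
cat > wsnap.py <<'E'
import sys,json
from h import *
n=sys.argv[1];i=camera_info('wrist');p,d=snapshot('wrist')
np.savez(f'pics/{n}.npz',p=p,d=d,K=i['K'],origin=i['origin'],orientation=i['orientation'])
cv2.imwrite(f'pics/{n}.png',p)
if len(sys.argv)>2:
    x0,y0,x1,y1,f=map(int,sys.argv[2:7]);cv2.imwrite(f'pics/{n}c.png',cv2.resize(p[y0:y1,x0:x1],None,fx=f,fy=f,interpolation=cv2.INTER_CUBIC))
E
python3 wsnap.py w2 60 30 260 180 4
```

```text
t: 2.25
tcp_pos: [0.6123, -0.1043, 0.3005]
tool_rot: [1.0, -0.0, -0.001, 0.0]
force: [-0.4, 0.1, -0.9]
finger_gap: 0.002
```

View pics/w2.png

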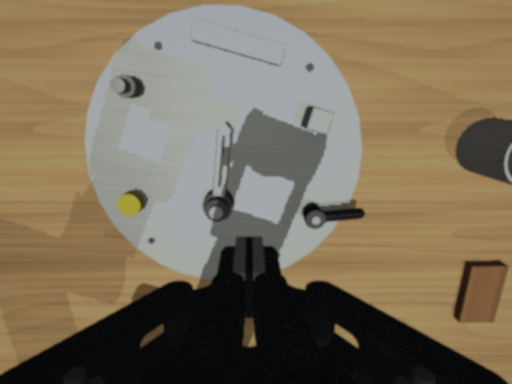

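Run:
```python
import cv2
a=cv2.imread('pics/w2.png')
cv2.imwrite('pics/w2a.png',cv2.resize(a[65:225,95:250],None,fx=5,fy=3.7*5/5,interpolation=cv2.INTER_CUBIC)) if 0 else cv2.imwrite('pics/w2a.png',cv2.resize(a[70:220,100:250],None,fx=4,fy=4,interpolation=cv2.INTER_CUBIC))
cv2.imwrite('pics/w2b.png',cv2.resize(a[90:240,290:370],None,fx=4,fy=4,interpolation=cv2.INTER_CUBIC))
```

```text
(no output)
```

View pics/w2a.png

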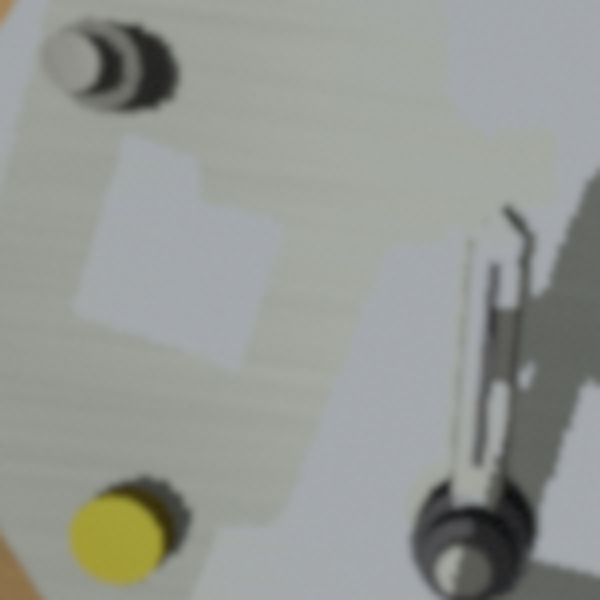

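View pics/w2b.png

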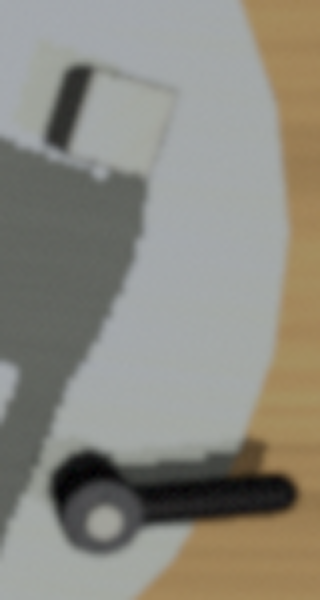

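```bash
cat > m.py <<'E'
from h import *
def load(n):
    f=np.load(f'pics/{n}.npz');return {k:f[k] for k in('K','origin','orientation')}
E
python3 - <<'E'
from m import *
i=load('w2')
a=lambda x,y:((x+.5)/4-.5+100,(y+.5)/4-.5+70)
b=lambda x,y:((x+.5)/4-.5+290,(y+.5)/4-.5+90)
P={}
for n,q,z in [('post',a(465,569),.068),('tip',a(505,206),.044),('pin64',a(73,63),.064),('pin44',a(101,67),.044),('knob',a(118,537),.040),('blk',b(126,117),.064),('hub',b(103,519),.048),('lend',b(298,492),.043)]:
    P[n]=atz(i,*q,z)[:2];print(n,P[n].round(4))
o=P['post'];g=P['tip']-o;h=P['hub']-o;l=P['lend']-P['hub'];p=P['pin64']-o
A=lambda v:np.arctan2(v[1],v[0])
print('guide len',np.linalg.norm(g),A(g),'hub',np.linalg.norm(h),'plateyaw',A(h)+np.pi/2,'lever',np.linalg.norm(l),A(l),'pin',np.linalg.norm(p),A(p))
E
```

```text
post [ 0.5488 -0.0598]
tip [ 0.6649 -0.0741]
pin64 [0.7074 0.0516]
pin44 [0.7073 0.0512]
knob [0.5507 0.0661]
blk [ 0.6686 -0.1924]
hub [ 0.5299 -0.1977]
lend [ 0.5381 -0.2676]
guide len 0.11692052642640702 -0.12292480604170494 hub 0.13926814543248214 plateyaw -0.13652524581250503 lever 0.07034447129429251 -1.4539655995643181 pin 0.1937865416887371 0.612129285566206
```

Measurements agree with the given sizes (guide 116.9 mm, hub offset 139.3, lever 70.3, both pin heights coincide). Target guide world angle is 0.612; the guide is now at −0.123. I'll descend on the guide's right side.

```bash
python3 rel.py 0.626 -0.116 0.12 -0.123; python3 -m inch '[[1,[0.14,0.12,0.5],[0,0,0.01]],[1,[0.14,0.12,1],[0,0,0.0196]],[1,[0.14,0.12,1],[0,0,0.0196]],[1,[0.14,0.12,1],[0,0,0.0196]]]';python3 rel.py 0.626 -0.116 0.1 -0.123
```

```text
t 2.3 tcp [ 0.6123 -0.1044  0.3008] toolx yaw -0.0009 shift [0.14  0.116 1.807] turn [0.0001 0.0003 0.0194] F [0.06 0.43 0.41] gap 0.0
t: 2.7
tcp_pos: [0.6262, -0.1156, 0.2006]
tool_rot: [0.998, -0.061, -0.002, -0.0]
force: [-0.1, 0.7, 0.3]
finger_gap: -0.0
t 2.7 tcp [ 0.6262 -0.1156  0.2006] toolx yaw -0.1229 shift [0.002 0.005 1.006] turn [-0.0001  0.0005  0.    ] F [-0.07  0.7   0.29] gap -0.0
```

```bash
python3 -m inch '[[1,[0,0,0.4],[0,0,0]],[1,[0,0,0.8],[0,0,0]],[1,[0,0,1],[0,0,0]],[1,[0,0,1],[0,0,0]]]';python3 -m inch '[[1,[0,0,0.3],[0,0,0]],[1,[0,0,0.6],[0,0,0]],[1,[0,0,0.75],[0,0,0]],[1,[0,0,0.75],[0,0,0]],[1,[0,0,0.75],[0,0,0]]]';python3 rel.py 0.626 -0.116 0.026 -0.123;  python3 wsnap.py w3
```

```text
t: 3.1
tcp_pos: [0.627, -0.1151, 0.1013]
tool_rot: [0.998, -0.061, -0.001, -0.0]
force: [0.7, 0.4, -0.5]
finger_gap: -0.0
t: 3.6
tcp_pos: [0.629, -0.1155, 0.0283]
tool_rot: [0.998, -0.061, 0.002, 0.0]
force: [0.8, -0.4, 1.2]
finger_gap: -0.002
t 3.6 tcp [ 0.629  -0.1155  0.0283] toolx yaw -0.1227 shift [-0.029  0.009  0.023] turn [ 0.0001 -0.0005  0.0001] F [ 0.78 -0.43  1.16] gap -0.0
```

View pics/w3.png

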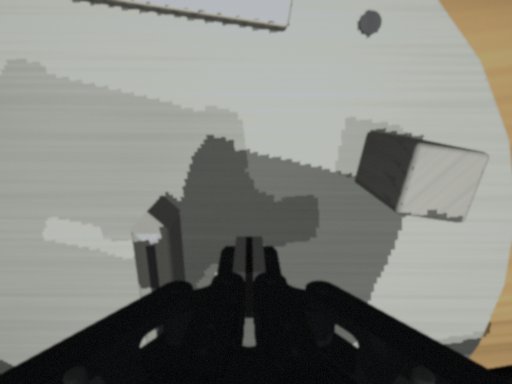

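The finger stands ~17 mm wide, clear of the guide on its right side (guide at px 150,250), and the block is far right. Next, the arc rows.

```bash
cat > arc.py <<'E'
import sys
from h import *
# arc.py px py r d yawoff angles... : finger centre r along, d to the right of the bar at each angle
px,py,r,d,z,yo=map(float,sys.argv[1:7])
s=sense();M=R.from_quat(s['tool_rot'])
for th in map(float,sys.argv[7:]):
    c,q=np.cos(th),np.sin(th);P=np.array([px+r*c+d*q,py+r*q-d*c,z]);y=th+yo
    T=R.from_matrix(np.array([[np.cos(y),np.sin(y),0],[np.sin(y),-np.cos(y),0],[0,0,-1.]]))
    print(th,(M.inv().apply(P-s['tcp_pos'])/.1).round(3),((M.inv()*T).as_rotvec()/2/np.pi).round(4))
E
python3 arc.py .549 -.060 .085 .0175 .028 0 -.123 -.02 .08 .18 .28 .38 .46 .52 .55 .612
```

```text
-0.123 [-0.014 -0.278  0.006] [ 0.0002 -0.0006  0.    ]
-0.02 [-0.001 -0.366  0.006] [ 0.0002 -0.0006 -0.0164]
0.08 [ 0.004 -0.453  0.006] [ 0.0002 -0.0006 -0.0323]
0.18 [-0.001 -0.539  0.006] [ 0.0002 -0.0006 -0.0482]
0.28 [-0.014 -0.625  0.005] [ 0.0003 -0.0006 -0.0641]
0.38 [-0.035 -0.709  0.005] [ 0.0003 -0.0006 -0.08  ]
0.46 [-0.058 -0.774  0.005] [ 0.0003 -0.0006 -0.0927]
0.52 [-0.079 -0.822  0.005] [ 0.0004 -0.0006 -0.1023]
0.55 [-0.09  -0.846  0.005] [ 0.0004 -0.0006 -0.1071]
0.612 [-0.116 -0.893  0.005] [ 0.0004 -0.0006 -0.1169]
```

```bash
python3 -m inch '[[1,[-0.01,-0.15,0],[0,0,0]],[1,[-0.014,-0.25,0],[0,0,0]],[1,[-0.01,-0.31,0],[0,0,-0.006]],[1,[0,-0.366,0],[0,0,-0.0164]],[1,[0.004,-0.41,0],[0,0,-0.0245]],[1,[0.004,-0.453,0],[0,0,-0.0323]],[1,[0,-0.5,0],[0,0,-0.04]],[1,[0,-0.539,0],[0,0,-0.0482]],[1,[-0.01,-0.58,0],[0,0,-0.056]],[1,[-0.014,-0.625,0],[0,0,-0.0641]],[1,[-0.025,-0.667,0],[0,0,-0.072]],[1,[-0.035,-0.709,0],[0,0,-0.08]],[1,[-0.058,-0.774,0],[0,0,-0.0927]],[1,[-0.058,-0.774,0],[0,0,-0.0927]],[1,[-0.058,-0.774,0],[0,0,-0.0927]]]'; python3 wsnap.py w4 100 150 300 300 4; python3 rel.py 0.626 -0.116 0.026 .46
python3 - <<'E'
from h import *
p,d=snapshot('side');cv2.imwrite('pics/s4.png',cv2.resize(p[165:265,200:340],None,fx=5,fy=5,interpolation=cv2.INTER_CUBIC))
E
```

```text
t: 5.15
tcp_pos: [0.631, -0.0366, 0.0264]
tool_rot: [0.974, 0.228, -0.0, -0.0]
force: [1.5, 0.3, -0.2]
finger_gap: 0.002
t 5.2 tcp [ 0.6309 -0.0368  0.0263] toolx yaw 0.459 shift [-0.395  0.689  0.002] turn [-0.0001  0.0001 -0.0002] F [ 0.45 -0.09 -0.5 ] gap -0.0
```

View pics/w4.png

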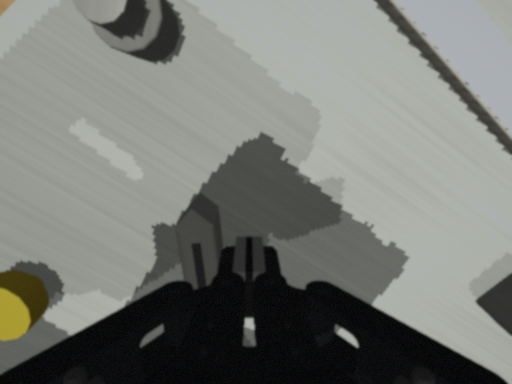

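View pics/s4.png

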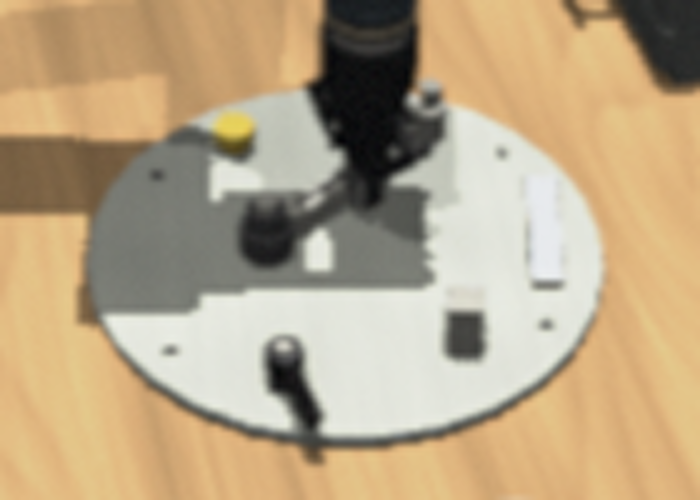

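The guide followed (w4 tip ≈ (206,196)), and the pin and knob are untouched. I'll measure the angle from this view.

```bash
python3 - <<'E'
from m import *
i=load('w4')
for q in [(203,194),(206,196),(209,199)]:
    t=atz(i,*q,.044)[:2]-[.5488,-.0598];print(t,np.linalg.norm(t),np.arctan2(t[1],t[0]))
print(atz(i,103,3,.064))
E
python3 arc.py .549 -.060 .085 .0175 .0265 0 .46 .50 .54 .57 .59 .60 .61
```

```text
[0.10743823 0.05863408] 0.12239660513465737 0.49957198860728963
[0.10718242 0.05710113] 0.12144385183937974 0.48950082909624215
[0.10650772 0.05537553] 0.12004309099673689 0.47945659866370816
[0.7052381  0.05028294 0.064     ]
0.46 [ 0.015  0.019 -0.004] [-0.0001  0.0001 -0.0002]
0.5 [ 0.021 -0.015 -0.004] [-0.0001  0.0001 -0.0065]
0.54 [ 0.026 -0.05  -0.004] [-0.0002  0.0001 -0.0129]
0.57 [ 0.029 -0.076 -0.004] [-0.0002  0.0001 -0.0177]
0.59 [ 0.03  -0.093 -0.004] [-0.0002  0.0001 -0.0208]
0.6 [ 0.031 -0.102 -0.004] [-0.0002  0.0001 -0.0224]
0.61 [ 0.031 -0.11  -0.004] [-0.0002  0.0001 -0.024 ]
```

View pics/w4c.png

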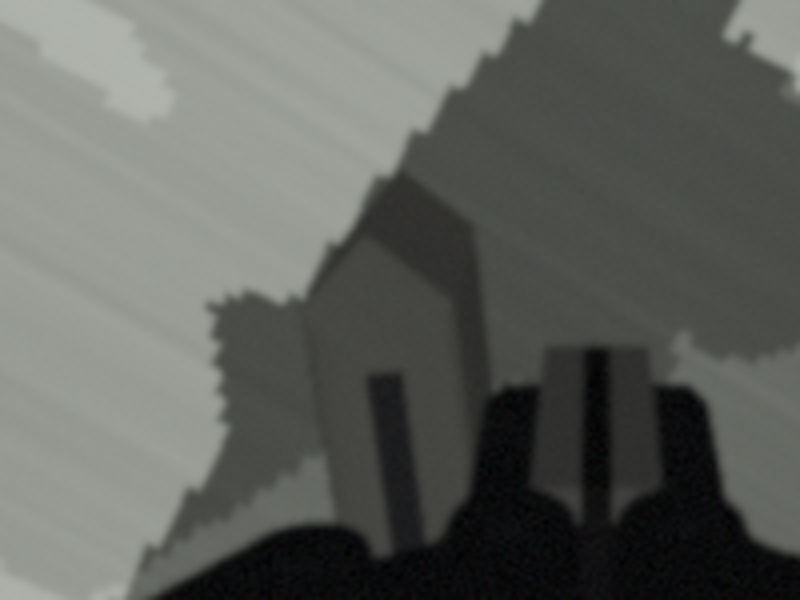

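The enlarged crop shows the top-face tip at crop (365,237), i.e. px (191,209); my earlier reading was its lower edge. I'll recompute.

Run:
```python
from m import *
i=load('w4')
a=lambda x,y:((x+.5)/4-.5+100,(y+.5)/4-.5+150)
A=lambda t:(np.linalg.norm(t),np.arctan2(t[1],t[0]))
t=atz(i,*a(365,237),.044)[:2]-[.5488,-.0598];print(t,A(t))
for l in [((308,300),(335,510)),((450,295),(474,500)),((386,375),(408,550))]:
    p,q=[atz(i,*a(*k),.044)[:2] for k in l];print(A(p-q))
```

```text
[0.09880711 0.06066628] (np.float64(0.1159449990800207), np.float64(0.5506405937923696))
(np.float64(0.026881722189081577), np.float64(0.5064994507837582))
(np.float64(0.02617391975582187), np.float64(0.5309064863955292))
(np.float64(0.02313742965537664), np.float64(0.5207120449947804))
```

```bash
python3 -m inch '[[1,[0,-0.02,0],[0,0,-0.004]],[1,[0,-0.035,0],[0,0,-0.007]],[1,[0,-0.035,0],[0,0,-0.007]],[1,[0,-0.035,0],[0,0,-0.007]]]'; python3 rel.py 0.626 -0.116 0.026 .46; python3 wsnap.py w5 100 150 300 300 4
```

```text
t: 5.65
tcp_pos: [0.63, -0.0344, 0.0263]
tool_rot: [0.969, 0.249, 0.0, 0.0]
force: [1.3, -1.7, -1.6]
finger_gap: -0.001
t 5.65 tcp [ 0.63   -0.0344  0.0263] toolx yaw 0.5032 shift [-0.429  0.696  0.003] turn [ 0.0001 -0.0001  0.0069] F [ 1.25 -1.69 -1.61] gap -0.0
```

View pics/w5c.png

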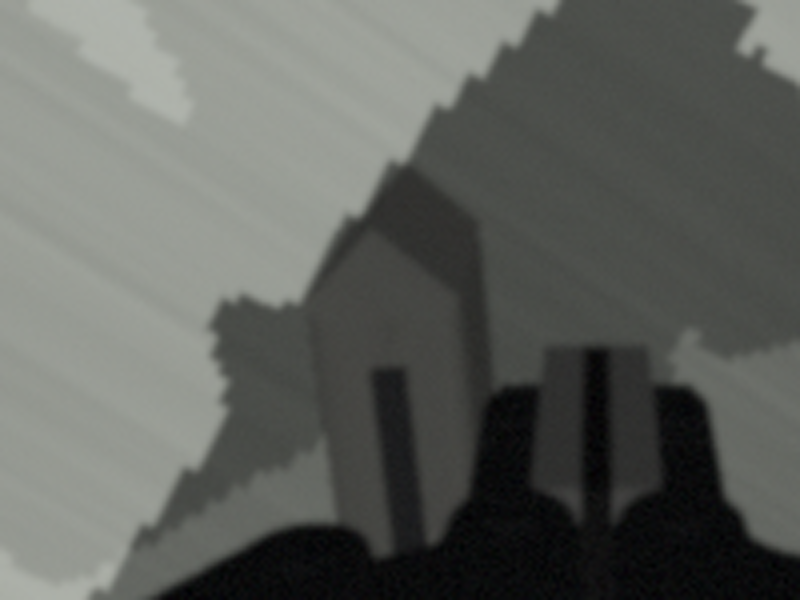

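View pics/w5.png

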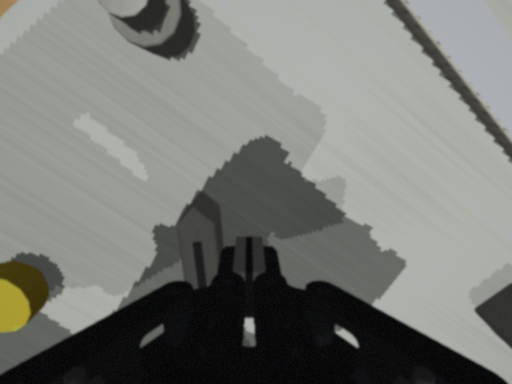

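The guide moved a little further, measured ≈0.55–0.58. I'll back off and view pivot, tip and pin together from above.

```bash
python3 -m inch '[[1,[0,0.1,0],[0,0,0]],[1,[0,0.25,0],[0,0,0]],[1,[0,0.25,-0.4],[0,0,0]],[1,[0,0.25,-0.9],[0,0,0]],[1,[0,0.25,-1],[0,0,0]]]';python3 rel.py 0.544 -0.091 0.22 .61
```

```text
t: 6.2
tcp_pos: [0.6458, -0.0583, 0.132]
tool_rot: [0.969, 0.249, 0.005, 0.003]
force: [1.0, 0.1, 0.0]
finger_gap: -0.002
t 6.2 tcp [ 0.6458 -0.0583  0.132 ] toolx yaw 0.5025 shift [-1.043 -0.197 -0.89 ] turn [ 0.0012 -0.0011 -0.0171] F [1.03 0.1  0.02] gap -0.0
```

```bash
python3 -m inch '[[1,[-0.3,-0.1,-0.4],[0,0,-0.01]],[1,[-0.7,-0.2,-0.8],[0,0,-0.017]],[1,[-0.95,-0.2,-0.9],[0,0,-0.017]],[1,[-0.95,-0.2,-0.9],[0,0,-0.017]],[1,[-0.95,-0.2,-0.9],[0,0,-0.017]]]';python3 rel.py 0.544 -0.091 0.22 .61; python3 wsnap.py w6
```

```text
t: 6.7
tcp_pos: [0.549, -0.0853, 0.2168]
tool_rot: [0.954, 0.3, 0.001, 0.0]
force: [0.4, 0.5, -0.5]
finger_gap: -0.001
t 6.7 tcp [ 0.549  -0.0853  0.2168] toolx yaw 0.6085 shift [-0.073  0.018 -0.032] turn [ 0.0001 -0.0001 -0.0002] F [ 0.44  0.51 -0.5 ] gap -0.0
```

View pics/w6.png

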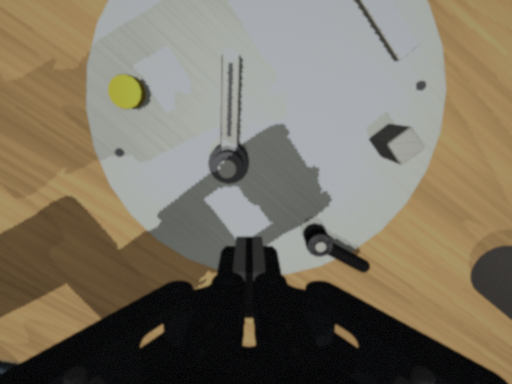

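Pin is above the frame; shift forward.

```bash
python3 -m inch '[[1,[0.4,0.2,0],[0,0,0]],[1,[0.72,0.35,0],[0,0,0]],[1,[0.72,0.35,0],[0,0,0]],[1,[0.72,0.35,0],[0,0,0]],[1,[0.72,0.35,0],[0,0,0]]]'; python3 wsnap.py w7 150 0 270 240 5;python3 - <<'E'
import cv2
a=cv2.imread('pics/w7.png');
cv2.imwrite('pics/w7a.png',cv2.resize(a[0:130,130:260],None,fx=4.5,fy=4.5,interpolation=cv2.INTER_CUBIC))
cv2.imwrite('pics/w7b.png',cv2.resize(a[110:240,130:260],None,fx=4.5,fy=4.5,interpolation=cv2.INTER_CUBIC))
E
```

```text
t: 7.25
tcp_pos: [0.6268, -0.0714, 0.2149]
tool_rot: [0.954, 0.301, -0.001, -0.001]
force: [-0.4, -0.2, -0.9]
finger_gap: 0.002
```

View pics/w7.png

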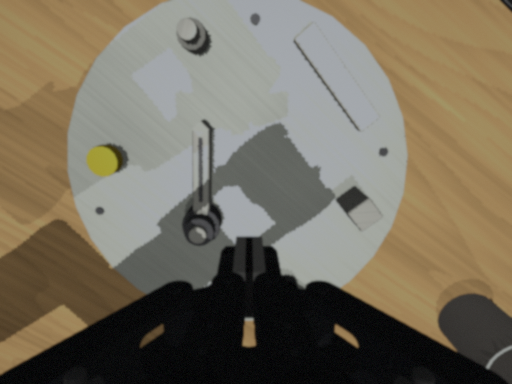

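View pics/w7a.png

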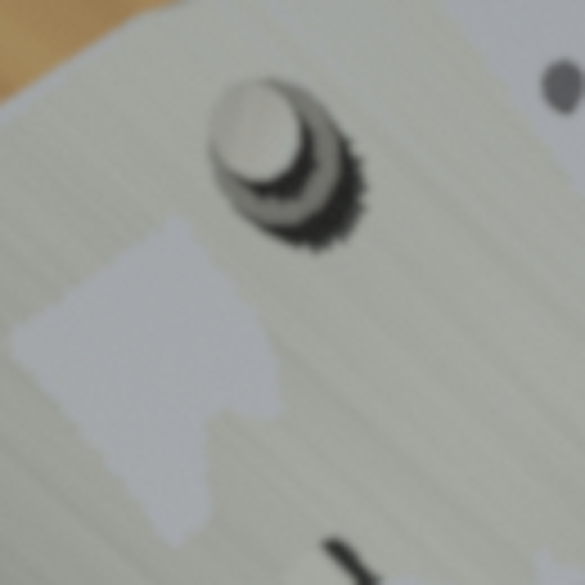

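View pics/w7b.png

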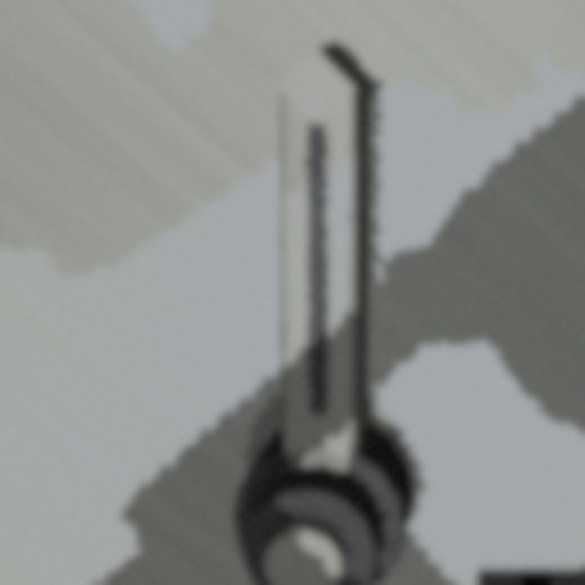

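Run:
```python
from m import *
i=load('w7')
a=lambda x,y:((x+.5)/4.5-.5+130,(y+.5)/4.5-.5+0)
b=lambda x,y:((x+.5)/4.5-.5+130,(y+.5)/4.5-.5+110)
A=lambda t:(np.linalg.norm(t).round(4),np.arctan2(t[1],t[0]).round(4))
g=lambda q,z:atz(i,*q,z)[:2]
post=g(b(304,560),.068);pin=g(a(256,131),.064);pin2=g(a(279,163),.044);tip=g(b(322,50),.044)
print('post',post,'pin',pin,pin2,'tip',tip)
piv=np.array([.5488,-.0598])
print('tip-post',A(tip-post),'tip-piv',A(tip-piv),'pin-post',A(pin-post),A(pin-piv),A(pin2-post),'tip->pin',A(pin-tip))
for l in [((317,130),(318,408)),((285,100),(287,420)),((355,100),(355,400))]:
    print('edge',A(g(b(*l[0]),.044)-g(b(*l[1]),.044)))
# where would the pivot/tip be drawn
for n,P in(('post',[*piv,.068]),('tip .60',[piv[0]+.117*np.cos(.6),piv[1]+.117*np.sin(.6),.044])):
    u=proj(i,np.array(P))[0];print(n,(u-[130,110]+.5)*4.5-.5)
```

```text
post [ 0.54924601 -0.05839813] pin [0.70790263 0.05254481] [0.70683543 0.05096003] tip [0.64646242 0.00229363]
tip-post (np.float64(0.1146), np.float64(0.5581)) tip-piv (np.float64(0.1157), np.float64(0.5663)) pin-post (np.float64(0.1936), np.float64(0.6102)) (np.float64(0.1948), np.float64(0.6148)) (np.float64(0.1918), np.float64(0.6066)) tip->pin (np.float64(0.0794), np.float64(0.6856))
edge (np.float64(0.0672), np.float64(0.5653))
edge (np.float64(0.0771), np.float64(0.561))
edge (np.float64(0.0719), np.float64(0.57))
post [308.07453711 564.57887407]
tip .60 [304.46802051  43.72098002]
```

Guide ≈0.564 and the pin bearing ≈0.611, so it needs +0.047 rad. I'll go back down to the right of the guide and nudge.

```bash
python3 rel.py .6419 -.0519 .12 .55;  python3 -m inch '[[1,[0.12,-0.12,0.4],[0,0,0.009]],[1,[0.237,-0.247,0.8],[0,0,0.009]],[1,[0.237,-0.247,0.95],[0,0,0.009]],[1,[0.237,-0.247,0.95],[0,0,0.009]]]';python3 rel.py .6419 -.0519 .0265 .55
```

```text
t 7.3 tcp [ 0.6267 -0.0716  0.2153] toolx yaw 0.6104 shift [ 0.239 -0.072  0.952] turn [-0.0003  0.0003  0.0096] F [-0.66  0.42 -0.84] gap 0.0
t: 7.7
tcp_pos: [0.6308, -0.0378, 0.119]
tool_rot: [0.962, 0.274, -0.003, -0.001]
force: [-0.3, -0.4, 0.1]
finger_gap: 0.003
t 7.7 tcp [ 0.6308 -0.0378  0.119 ] toolx yaw 0.5544 shift [0.025 0.182 0.924] turn [-0.0006  0.0007  0.0007] F [-0.31 -0.4   0.13] gap 0.0
```

I typed that row before seeing the numbers, so the lateral offset was off; it's still high and harmless. Correcting while descending (sideways first).

```bash
python3 -m inch '[[1,[0.025,0.18,0],[0,0,0]],[1,[0.025,0.18,0.3],[0,0,0]],[1,[0.025,0.18,0.6],[0,0,0]],[1,[0.025,0.18,0.92],[0,0,0]],[1,[0.025,0.18,0.92],[0,0,0]],[1,[0.025,0.18,0.92],[0,0,0]]]';python3 rel.py .6288 -.0306 .0265 .55
```

```text
t: 8.3
tcp_pos: [0.6457, -0.0531, 0.0309]
tool_rot: [0.962, 0.273, 0.001, 0.001]
force: [0.2, -1.0, -0.3]
finger_gap: -0.0
t 8.3 tcp [ 0.6457 -0.0531  0.0309] toolx yaw 0.553 shift [-0.026 -0.28   0.043] turn [ 0.0002 -0.0002  0.0005] F [ 0.24 -0.98 -0.25] gap -0.0
```

```bash
python3 -m inch '[[1,[0,0,0.03],[0,0,0]],[1,[-0.01,-0.1,0.03],[0,0,0]],[1,[-0.02,-0.2,0.03],[0,0,0]],[1,[-0.02,-0.24,0.03],[0,0,0]],[1,[-0.026,-0.26,0.03],[0,0,0]],[1,[-0.026,-0.27,0.03],[0,0,0]],[1,[-0.026,-0.27,0.03],[0,0,0]],[1,[-0.026,-0.27,0.03],[0,0,0]]]';python3 rel.py .6288 -.0306 .0265 .55
```

```text
t: 9.1
tcp_pos: [0.6289, -0.0306, 0.0264]
tool_rot: [0.962, 0.273, 0.0, 0.0]
force: [1.1, -1.3, 0.9]
finger_gap: -0.002
t 9.1 tcp [ 0.6289 -0.0306  0.0264] toolx yaw 0.5536 shift [-0.    -0.001 -0.001] turn [ 0.0001 -0.0001  0.0006] F [ 1.08 -1.28  0.87] gap -0.0
```

```bash
python3 -m inch '[[1,[0,0.1,0],[0,0,0]],[1,[0,0.25,0],[0,0,0]],[1,[0,0.25,-0.4],[0,0,0]],[1,[0,0.25,-0.9],[0,0,0]],[1,[0,0.25,-1],[0,0,0]],[1,[0,0.25,-1],[0,0,0]]]';python3 rel.py 0.63 -0.07 0.22 .61
```

```text
t: 9.7
tcp_pos: [0.6435, -0.0531, 0.1288]
tool_rot: [0.962, 0.273, 0.002, 0.001]
force: [0.4, 1.1, -0.3]
finger_gap: -0.0
t 9.7 tcp [ 0.6435 -0.0531  0.1288] toolx yaw 0.5529 shift [-0.2    0.077 -0.913] turn [ 0.0006 -0.0006 -0.0091] F [ 0.41  1.12 -0.27] gap -0.0
```

```bash
python3 -m inch '[[1,[-0.1,0.05,-0.4],[0,0,-0.009]],[1,[-0.2,0.08,-0.8],[0,0,-0.009]],[1,[-0.2,0.08,-0.91],[0,0,-0.009]],[1,[-0.2,0.08,-0.91],[0,0,-0.009]],[1,[-0.2,0.08,-0.91],[0,0,-0.009]],[1,[-0.2,0.08,-0.91],[0,0,-0.009]]]'; python3 wsnap.py w8;python3 - <<'E'
import cv2
a=cv2.imread('pics/w8.png');
cv2.imwrite('pics/w8a.png',cv2.resize(a[0:130,130:260],None,fx=4.5,fy=4.5,interpolation=cv2.INTER_CUBIC))
cv2.imwrite('pics/w8b.png',cv2.resize(a[110:240,130:260],None,fx=4.5,fy=4.5,interpolation=cv2.INTER_CUBIC))
E
```

```text
t: 10.3
tcp_pos: [0.6273, -0.0684, 0.2145]
tool_rot: [0.954, 0.301, -0.002, -0.002]
force: [-0.6, 0.9, -0.1]
finger_gap: 0.0
```

View pics/w8a.png

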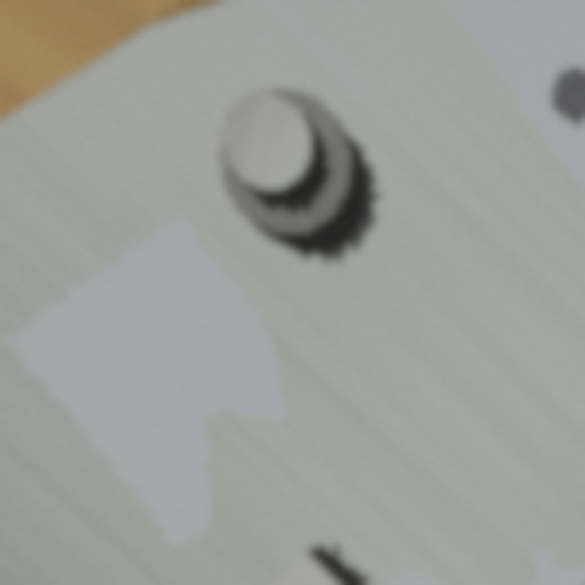

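View pics/w8b.png

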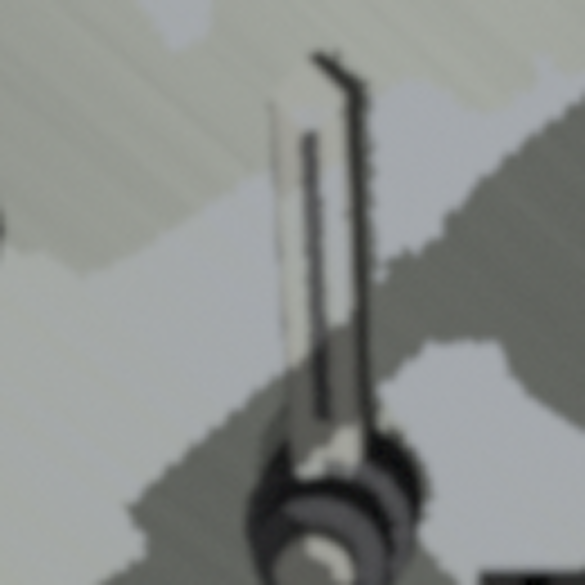

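```bash
python3 - <<'E'
from m import *
i=load('w8')
a=lambda x,y:((x+.5)/4.5-.5+130,(y+.5)/4.5-.5+0)
b=lambda x,y:((x+.5)/4.5-.5+130,(y+.5)/4.5-.5+110)
A=lambda t:(np.linalg.norm(t).round(4),np.arctan2(t[1],t[0]).round(4))
g=lambda q,z:atz(i,*q,z)[:2]
post=g(b(314,572),.068);pin=g(a(267,141),.064);pin2=g(a(289,173),.044);tip=g(b(309,57),.044)
print('post',post,'pin',pin,pin2,'tip',tip)
piv=np.array([.5488,-.0598])
print('tip-post',A(tip-post),'tip-piv',A(tip-piv),'pin-post',A(pin-post),A(pin-piv),A(pin2-post))
for l in [((309,135),(321,415)),((272,105),(289,410)),((345,105),(358,400))]:
    p,q=[g(b(*k),.044) for k in l]
    u=(p-q)/np.linalg.norm(p-q);w=pin-q;print('edge',A(p-q),'pin lateral off line mm',(u[0]*w[1]-u[1]*w[0])*1e3)
E
python3 - <<'E'
import cv2
a=cv2.imread('pics/w8.png');
cv2.imwrite('pics/w8d.png',cv2.resize(a[190:245,170:240],None,fx=8,fy=8,interpolation=cv2.INTER_CUBIC))
E
```

```text
post [ 0.54830083 -0.0588213 ] pin [0.70785063 0.05284541] [0.70660877 0.05124152] tip [0.64371582 0.00694056]
tip-post (np.float64(0.1159), np.float64(0.6035)) tip-piv (np.float64(0.116), np.float64(0.6128)) pin-post (np.float64(0.1947), np.float64(0.6106)) (np.float64(0.1949), np.float64(0.6162)) (np.float64(0.1928), np.float64(0.6075))
edge (np.float64(0.0678), np.float64(0.6027)) pin lateral off line mm 0.7036713329270639
edge (np.float64(0.0732), np.float64(0.6079)) pin lateral off line mm -7.9039462419156905
edge (np.float64(0.0707), np.float64(0.6122)) pin lateral off line mm 8.354320635220569
```

View pics/w8d.png

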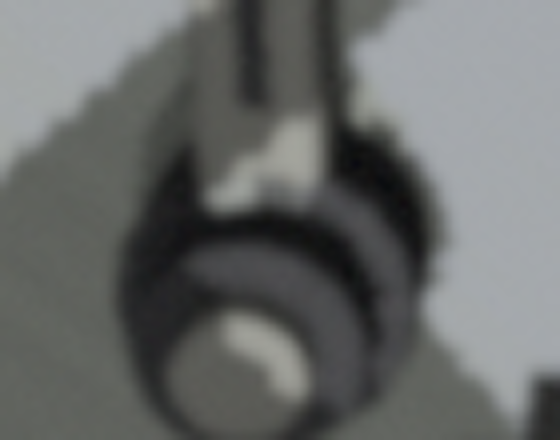

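Guide ≈0.606 vs pin 0.611; the pin sits only ~0.2–0.7 mm off the guide's centre line, which is good. Now the lever: at world −1.454, stop at about −0.208. I'll travel high to the near side of it.

```bash
python3 rel.py .497 -.254 .2 .117
```

```text
t 10.35 tcp [ 0.6275 -0.0685  0.2147] toolx yaw 0.6106 shift [-2.132  0.773  0.151] turn [-0.0005  0.0006  0.0786] F [ 0.02 -0.07 -0.04] gap -0.0
```

```bash
python3 -m inch '[[1,[-0.4,0.15,0],[0,0,0]],[1,[-0.8,0.3,0],[0,0,0]],[1,[-1,0.36,0],[0,0,0]]]' >/dev/null; python3 -m inch '[[1,[-0.4,0.15,0],[0,0,0.02]],[1,[-0.8,0.3,0],[0,0,0.04]],[1,[-1,0.36,0],[0,0,0.06]],[1,[-1,0.36,0],[0,0,0.078]],[1,[-1,0.36,0],[0,0,0.078]]]'; python3 rel.py .497 -.254 .12 .117
```

```text
t: 11.15
tcp_pos: [0.5051, -0.2429, 0.216]
tool_rot: [0.998, 0.059, -0.001, -0.001]
force: [-1.1, 0.1, 0.1]
finger_gap: 0.005
t 11.15 tcp [ 0.5051 -0.2429  0.216 ] toolx yaw 0.1189 shift [-0.092  0.102  0.96 ] turn [-0.0003  0.0003  0.0003] F [-1.08  0.09  0.09] gap 0.0
```

```bash
python3 -m inch '[[1,[-0.09,0.1,0],[0,0,0]],[1,[-0.09,0.1,0.4],[0,0,0]],[1,[-0.09,0.1,0.8],[0,0,0]],[1,[-0.09,0.1,0.96],[0,0,0]],[1,[-0.09,0.1,0.96],[0,0,0]],[1,[-0.09,0.1,0.96],[0,0,0]]]'; python3 rel.py .497 -.254 .027 .117; python3 wsnap.py w9
```

```text
t: 11.75
tcp_pos: [0.4985, -0.2538, 0.1212]
tool_rot: [0.998, 0.061, -0.0, -0.0]
force: [0.3, -0.6, 0.8]
finger_gap: 0.004
t 11.75 tcp [ 0.4985 -0.2538  0.1212] toolx yaw 0.1219 shift [-0.015  0.001  0.942] turn [-0.      0.      0.0008] F [ 0.26 -0.6   0.75] gap 0.0
```

View pics/w9.png

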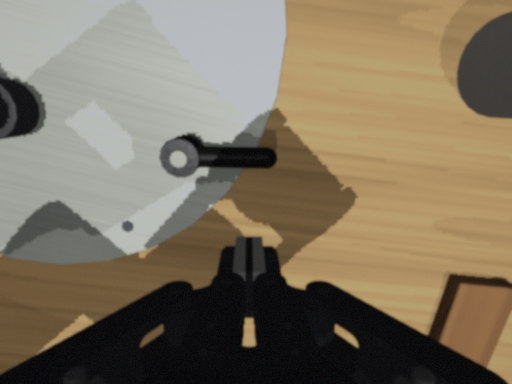

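The lever (hub 180,157 → end 272,157) lies ahead of the finger tip (249,240), and the offcut and mug are clear. Descending.

```bash
python3 -m inch '[[1,[0,0,0.4],[0,0,0]],[1,[0,0,0.8],[0,0,0]],[1,[0,0,0.95],[0,0,0]],[1,[0,0,0.95],[0,0,0]],[1,[0,0,0.95],[0,0,0]]]'; python3 rel.py .497 -.254 .027 .117; python3 arc.py .530 -.198 .052 .0195 .027 1.5708 -1.454 -1.35 -1.25 -1.15 -1.05 -.95 -.85 -.75 -.65 -.55 -.45 -.35 -.25 -.208 -.16
```

```text
t: 12.3
tcp_pos: [0.4994, -0.2544, 0.0276]
tool_rot: [0.998, 0.06, 0.001, 0.001]
force: [-0.5, -0.8, 0.2]
finger_gap: -0.001
t 12.3 tcp [ 0.4994 -0.2544  0.0276] toolx yaw 0.1208 shift [-0.024 -0.007  0.006] turn [ 0.0003 -0.0003  0.0006] F [-0.52 -0.76  0.18] gap -0.0
-1.454 [ 0.174 -0.004  0.006] [ 0.0003 -0.0003  0.0006]
-1.35 [0.229 0.013 0.006] [ 0.0003 -0.0003 -0.0159]
-1.25 [0.284 0.025 0.006] [ 0.0003 -0.0003 -0.0318]
-1.15 [0.339 0.031 0.007] [ 0.0004 -0.0003 -0.0478]
-1.05 [0.394 0.031 0.007] [ 0.0004 -0.0002 -0.0637]
-0.95 [0.45  0.026 0.007] [ 0.0004 -0.0002 -0.0796]
-0.85 [0.504 0.016 0.007] [ 0.0004 -0.0002 -0.0955]
-0.75 [ 0.557 -0.     0.007] [ 0.0004 -0.0002 -0.1114]
-0.65 [ 0.609 -0.021  0.007] [ 0.0004 -0.0002 -0.1273]
-0.55 [ 0.658 -0.047  0.007] [ 4.000e-04 -1.000e-04 -1.432e-01]
-0.45 [ 0.704 -0.078  0.007] [ 4.000e-04 -1.000e-04 -1.592e-01]
-0.35 [ 0.747 -0.114  0.007] [ 4.000e-04 -1.000e-04 -1.751e-01]
-0.25 [ 0.786 -0.153  0.007] [ 5.00e-04 -1.00e-04 -1.91e-01]
-0.208 [ 0.801 -0.171  0.007] [ 5.000e-04 -1.000e-04 -1.977e-01]
-0.16 [ 0.817 -0.192  0.007] [ 5.000e-04 -1.000e-04 -2.053e-01]
```

Push to about −0.45 first.

```bash
python3 -m inch '[[1,[0.08,0,0],[0,0,0]],[1,[0.17,0,0],[0,0,0]],[1,[0.229,0.013,0],[0,0,-0.0159]],[1,[0.284,0.025,0],[0,0,-0.0318]],[1,[0.339,0.031,0],[0,0,-0.0478]],[1,[0.394,0.031,0],[0,0,-0.0637]],[1,[0.45,0.026,0],[0,0,-0.0796]],[1,[0.504,0.016,0],[0,0,-0.0955]],[1,[0.557,0,0],[0,0,-0.1114]],[1,[0.609,-0.021,0],[0,0,-0.1273]],[1,[0.658,-0.047,0],[0,0,-0.1432]],[1,[0.704,-0.078,0],[0,0,-0.1592]],[1,[0.704,-0.078,0],[0,0,-0.1592]],[1,[0.704,-0.078,0],[0,0,-0.1592]]]'; python3 wsnap.py w10;python3 arc.py .530 -.198 .052 .0195 .027 1.5708 -.45 -.4 -.35 -.3 -.25 -.208 -.19 -.16 -.12
```

```text
t: 13.7
tcp_pos: [0.5684, -0.2376, 0.0272]
tool_rot: [0.848, 0.531, 0.001, 0.001]
force: [0.4, 0.6, -0.3]
finger_gap: -0.0
-0.45 [-0.005  0.004 -0.   ] [ 0.0003 -0.     -0.0003]
-0.4 [ 0.022  0.013 -0.   ] [ 0.0003  0.     -0.0083]
-0.35 [ 0.048  0.02  -0.   ] [ 0.0003  0.     -0.0162]
-0.3 [ 0.075  0.027 -0.   ] [ 0.0003  0.     -0.0242]
-0.25 [ 0.103  0.032 -0.   ] [ 0.0003  0.     -0.0321]
-0.208 [ 0.126  0.035 -0.   ] [ 0.0003  0.     -0.0388]
-0.19 [ 0.136  0.036 -0.   ] [ 0.0003  0.     -0.0417]
-0.16 [ 0.152  0.037 -0.   ] [ 0.0003  0.     -0.0465]
-0.12 [ 0.174  0.038 -0.   ] [ 0.0003  0.     -0.0528]
```

View pics/w10.png

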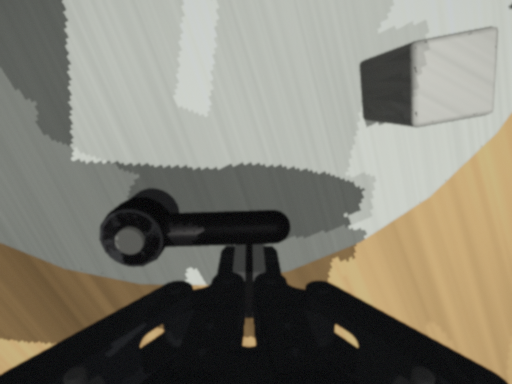

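The lever follows the finger and lies parallel to the face. Continue to the stop in small steps, reading the force.

```bash
python3 -m inch '[[1,[0.022,0.013,0],[0,0,-0.0083]],[1,[0.048,0.02,0],[0,0,-0.0162]],[1,[0.075,0.027,0],[0,0,-0.0242]],[1,[0.103,0.032,0],[0,0,-0.0321]],[1,[0.12,0.034,0],[0,0,-0.037]],[1,[0.12,0.034,0],[0,0,-0.037]]]';python3 -m inch '[[1,[0.01,0,0],[0,0,-0.002]],[1,[0.01,0,0],[0,0,-0.002]],[1,[0.01,0,0],[0,0,-0.002]]]' ;python3 wsnap.py w11; python3 rel.py .5 -.2 .03 1.36
```

```text
t: 14.35
tcp_pos: [0.5758, -0.2284, 0.0266]
tool_rot: [0.78, 0.626, 0.0, 0.0]
force: [-0.8, -1.3, 1.2]
finger_gap: -0.001
t: 14.65
tcp_pos: [0.5762, -0.2277, 0.0266]
tool_rot: [0.776, 0.631, 0.0, 0.001]
force: [-0.9, -2.5, 2.6]
finger_gap: -0.002
t 14.7 tcp [ 0.5762 -0.2276  0.0266] toolx yaw 1.3652 shift [ 0.115 -0.803 -0.036] turn [0.0002 0.0001 0.0008] F [-0.88 -2.68  1.74] gap -0.0
```

View pics/w11.png

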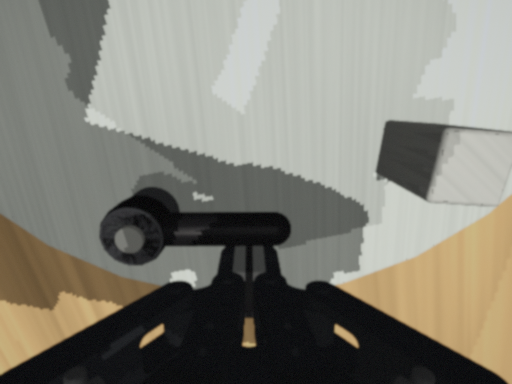

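Force is only ~2.7 N, not yet clearly at the stop; nudging on.

```bash
for k in 1; do python3 -m inch '[[1,[0.015,0.002,0],[0,0,-0.004]],[1,[0.015,0.002,0],[0,0,-0.004]],[1,[0.015,0.002,0],[0,0,-0.004]]]';done; python3 rel.py .5 -.2 .03 1.36; python3 -m inch '[[1,[0.015,0.002,0],[0,0,-0.003]],[1,[0.015,0.002,0],[0,0,-0.003]],[1,[0.015,0.002,0],[0,0,-0.003]]]';python3 rel.py .5 -.2 .03 1.36
```

```text
t: 15.0
tcp_pos: [0.5766, -0.2275, 0.0266]
tool_rot: [0.767, 0.641, -0.001, 0.001]
force: [-1.7, -5.9, 1.8]
finger_gap: -0.003
t 15.0 tcp [ 0.5766 -0.2275  0.0266] toolx yaw 1.3918 shift [ 0.134 -0.803 -0.035] turn [0.0003 0.0004 0.0051] F [-1.74 -5.87  1.78] gap -0.0
t: 15.3
tcp_pos: [0.5768, -0.2274, 0.0266]
tool_rot: [0.761, 0.648, -0.001, 0.002]
force: [-3.2, -9.5, 1.2]
finger_gap: 0.002
t 15.3 tcp [ 0.5768 -0.2274  0.0266] toolx yaw 1.4111 shift [ 0.149 -0.802 -0.035] turn [0.0003 0.0007 0.0081] F [-3.24 -9.52  1.18] gap 0.0
```

The TCP has stalled while the force rises to 10 N, against ~2 N needed to turn the lever, so it is at the stop. Back straight off, lift and check.

```bash
python3 -m inch '[[1,[-0.1,0,0],[0,0,0]],[1,[-0.3,0,0],[0,0,0]],[1,[-0.3,0,-0.4],[0,0,0]],[1,[-0.3,0,-0.9],[0,0,0]],[1,[-0.3,0,-1],[0,0,0]],[1,[-0.3,0,-1],[0,0,0]]]';python3 rel.py 0.6 -0.09 0.29 .6
```

```text
t: 15.9
tcp_pos: [0.5732, -0.2553, 0.1287]
tool_rot: [0.762, 0.648, 0.001, 0.002]
force: [0.8, 0.3, -0.4]
finger_gap: -0.001
t 15.9 tcp [ 0.5732 -0.2553  0.1287] toolx yaw 1.4091 shift [ 1.672  0.006 -1.616] turn [ 8.000e-04 -1.000e-04  1.288e-01] F [ 0.79  0.26 -0.39] gap -0.0
```

```bash
python3 -m inch '[[1,[0,0,-0.4],[0,0,0.02]],[1,[0,0,-0.8],[0,0,0.04]],[1,[0.3,0,-1],[0,0,0.06]],[1,[0.7,0,-1],[0,0,0.08]],[1,[1,0,-1],[0,0,0.1]],[1,[1,0,-1],[0,0,0.128]],[1,[1,0,-1],[0,0,0.128]]]';python3 rel.py 0.60 -0.11 0.26 .6
```

```text
t: 16.6
tcp_pos: [0.587, -0.1537, 0.2241]
tool_rot: [0.954, 0.298, -0.002, -0.002]
force: [-0.1, -1.1, 0.5]
finger_gap: -0.001
t 16.6 tcp [ 0.587  -0.1537  0.2241] toolx yaw 0.6061 shift [ 0.355 -0.287 -0.358] turn [-0.0006  0.0003  0.001 ] F [-0.15 -1.07  0.45] gap -0.0
```

```bash
python3 -m inch '[[1,[0.35,-0.28,-0.35],[0,0,0]],[1,[0.35,-0.28,-0.35],[0,0,0]],[1,[0.35,-0.28,-0.35],[0,0,0]],[1,[0.35,-0.28,-0.35],[0,0,0]],[1,[0.35,-0.28,-0.35],[0,0,0]],[1,[0.35,-0.28,-0.35],[0,0,0]]]'; python3 wsnap.py w12;python3 - <<'E'
import cv2
a=cv2.imread('pics/w12.png');
cv2.imwrite('pics/w12f.png',cv2.resize(a[:260,60:420],None,fx=2.2,fy=2.2,interpolation=cv2.INTER_CUBIC))
E
```

```text
t: 17.2
tcp_pos: [0.6001, -0.1131, 0.2602]
tool_rot: [0.955, 0.298, -0.001, -0.001]
force: [-0.1, 0.4, -0.4]
finger_gap: -0.002
```

View pics/w12f.png

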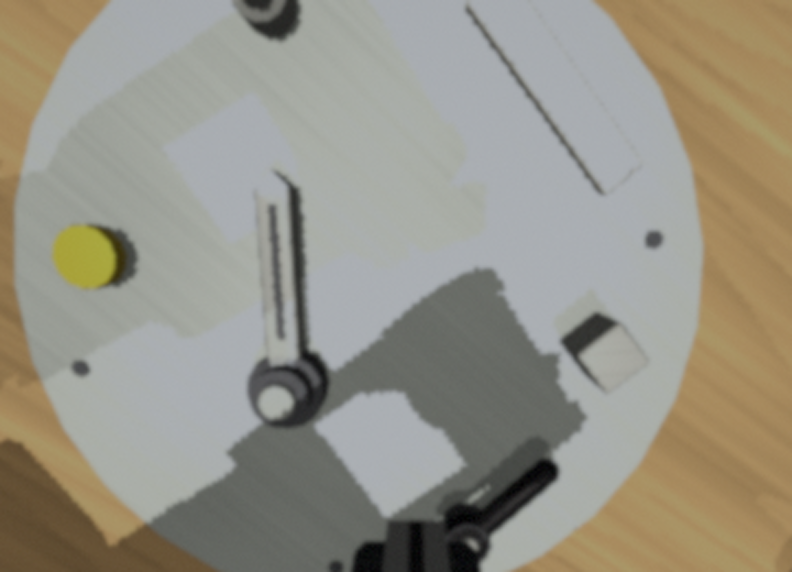

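Both targets look right, but the pin is cut off at the top. I'll take the whole plate again from the earlier w2 pose.

```bash
python3 rel.py .612 -.104 .30 0; python3 -m inch '[[1,[0.1,0,-0.4],[0,0,0.024]],[1,[0.1,0,-0.4],[0,0,0.048]],[1,[0.1,0,-0.4],[0,0,0.072]],[1,[0.1,0,-0.4],[0,0,0.096]],[1,[0.1,0,-0.4],[0,0,0.096]],[1,[0.1,0,-0.4],[0,0,0.096]],[1,[0.1,0,-0.4],[0,0,0.096]]]'; python3 wsnap.py w13;python3 - <<'E'
import cv2
a=cv2.imread('pics/w13.png');
cv2.imwrite('pics/w13a.png',cv2.resize(a[70:220,100:250],None,fx=4,fy=4,interpolation=cv2.INTER_CUBIC))
cv2.imwrite('pics/w13b.png',cv2.resize(a[90:240,290:370],None,fx=4,fy=4,interpolation=cv2.INTER_CUBIC))
E
```

```text
t 17.25 tcp [ 0.6002 -0.113   0.2604] toolx yaw 0.6043 shift [ 0.148 -0.008 -0.396] turn [-0.0002  0.0002  0.0962] F [1.05 0.19 0.7 ] gap 0.0
t: 17.95
tcp_pos: [0.6089, -0.1068, 0.3011]
tool_rot: [1.0, 0.002, -0.0, -0.0]
force: [0.4, 0.5, -0.7]
finger_gap: 0.002
```

View pics/w13.png

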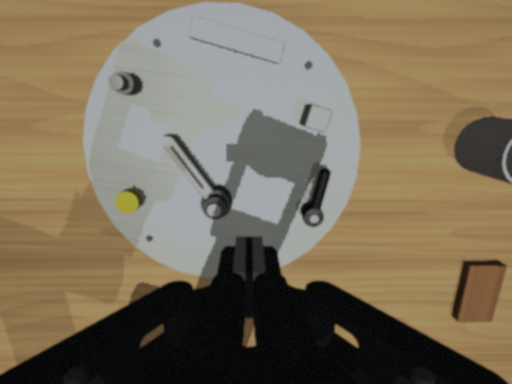

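View pics/w13a.png

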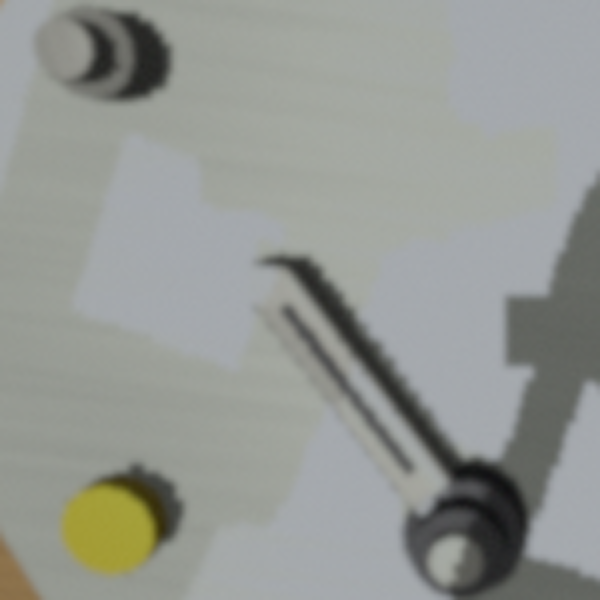

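View pics/w13b.png

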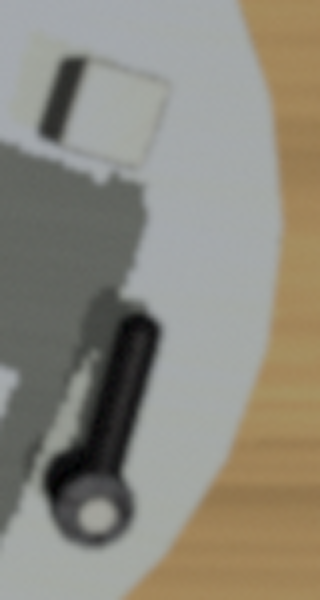

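Run:
```python
from m import *
i=load('w13')
a=lambda x,y:((x+.5)/4-.5+100,(y+.5)/4-.5+70)
b=lambda x,y:((x+.5)/4-.5+290,(y+.5)/4-.5+90)
P={}
for n,q,z in [('post',a(456,559),.068),('tip',a(258,264),.044),('pin64',a(65,52),.064),('pin44',a(93,56),.044),('knob',a(110,529),.040),('blk',b(117,109),.064),('hub',b(96,513),.048),('lend',b(147,316),.043),('s1',a(288,310),.044),('s2',a(409,470),.044)]:
    P[n]=atz(i,*q,z)[:2];print(n,P[n].round(4))
o=P['post'];A=lambda v:(np.linalg.norm(v).round(4),np.arctan2(v[1],v[0]).round(4))
print('guide',A(P['tip']-o),'slot',A(P['s1']-P['s2']),'pin',A(P['pin64']-o),A(P['pin44']-o),'lever',A(P['lend']-P['hub']))
```

```text
post [ 0.549  -0.0595]
tip [0.643  0.0052]
pin64 [0.7069 0.0519]
pin44 [0.7069 0.0517]
knob [0.5498 0.0662]
blk [ 0.6683 -0.1917]
hub [ 0.5294 -0.1979]
lend [ 0.5993 -0.2116]
s1 [ 0.628  -0.0035]
s2 [ 0.573  -0.0413]
guide (np.float64(0.1141), np.float64(0.603)) slot (np.float64(0.0667), np.float64(0.6019)) pin (np.float64(0.1932), np.float64(0.6145)) (np.float64(0.1931), np.float64(0.6132)) lever (np.float64(0.0712), np.float64(-0.1936))
```

Checks agree: guide 0.603–0.608 against pin 0.611–0.614 (about 1 mm at the pin), lever at its stop (−0.19 against −0.21 expected), everything else in place and the robot clear. Touching the guide again now would break the order, so I'm handing in.

```bash
python3 -c "
from station import *
print(sign_off())"
```

```text
the job is handed in; nothing more can be done
None
```

The guide now points at the round setting pin and the lock lever is at its stop. I handed the job in at about 18 s with the arm clear of everything.

- **Guide:** I pushed it from the right with shut fingers in two steps, checking from above after each. The last views put it at 0.602–0.612 rad (world), against 0.607–0.614 for the pin's bearing. That is about 0.006 rad apart, or roughly 1 mm at the pin. I left that small difference because correcting it after locking would have broken the order asked.
- **Lever:** I pushed it from the near side until it stalled, with the force rising to about 10 N against roughly 2 N needed to turn it. It measures −0.19 rad (world), against −0.21 expected at the stop; the difference is within measuring error.
- **Other things:** The pin, block and knob measure within about 1 mm of where they started. The strip, mug and offcut look unmoved in the last picture. The bottle and screwdriver were outside the final view, but the arm never went near them.
- **One slip:** I typed one move before reading its computed offset. The fingers were still above everything, nothing was touched, and I corrected it before going down.

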